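# Check the next jar's cork with the reading lens

## Robot

A 6-joint arm with a two-finger parallel gripper is mounted at the origin on the work surface. World frame = base frame: x ahead of the robot, y to its left, z up, the work surface at z = 0. Lengths are in mm, angles in degrees, forces in N, time in s.
With the tool pointing down it reaches from about 350 to 850 mm from the base axis. Payload 8.1 kg.
Tool frame: the origin (TCP) lies at the very end of the fingers, on their centre line; the grasp point (between the pads) lies 19 mm behind it; z points along the fingers, y is the direction in which the jaws open and shut (so a half turn about z gives the same grasp; the last joint's range is limited). The gripper opens to 85 mm and grips with 20 to 120 N. Pads are 22 mm wide; open, the fingers measure 114 mm over their backs; the gripper's body (76 mm by 85 mm) begins 54 mm behind the grasp point. The pads swing forward as they close: fully open they stand 13 mm farther back than shut.
Start: joints at [-69.523, 7.471, 85.268, -0, 87.261, -4.893], TCP at [257.102, -542.129, 231.292] pointing down, gripper open.
Joint ranges: [-169.43, 169.43], [-51.17, 129.36], [1.28, 143.12], [-76.62, 256.62], [0, 156.53], [-152.29, 152.29]. Speed limits (degrees/s): [136.94, 136.94, 159.86, 180, 180, 180].

## Interface

Orientations are given as [roll, pitch, yaw] about the fixed x, y, z axes, in that order (R = Rz(yaw) Ry(pitch) Rx(roll)).
In Python, from bench import r gives the robot as it stands.
- The arm moves only by the shell command python3 -m crank 'ROWS' [OPENING] [FORCE]. ROWS is JSON, a list that holds one entry, the list of rows, each a list of 6 numbers: the shift along the tool's x, y, z in m, then the turn, a rotation vector about the tool's x, y, z in rad. A call has 1 to 10 rows; each row is the pose to reach, as a shift and turn from the pose measured when the call began, along the tool's axes at that moment; what a row does not reach only later rows make up. A row lasts 1/8 s, in which the tool goes at most 62.5 mm and 10.7 degrees, less where a joint would pass 70% of its speed; a pose out of reach is approached as far as the arm can. A call with a gripper value outside its range is refused whole. OPENING is the closure, from 0 (fully open) to 1 (shut), set as the call begins (- or left out, the last holds). The fingers move at their own pace and stop on an object; FORCE is the grip in N (left out, the last holds). Time passes only in rows, so rows that repeat a pose let the fingers close. It gives the time, the measured TCP pose, the force and the opening at its end, in the units of the state.
- r.sense(): the state, without advancing time (a new reading comes with each control period).
- r.snapshot(name): name is "scene" or "top" or "wrist"; returns (picture, depth): 420x560x3 uint8, blue, green, red; 420x560 float32, mm along the optical axis (not along the pixel's ray), 0 where there is no reading.
- r.get_calibration(name): a dict with "mtx" (3x3 intrinsics, pixels), "k1" (the pictures are not rectified: a ray, as slopes to the right and down, at radius r is drawn at 1 + k1 r^2 times it, then the intrinsics apply), "cam_to_world" (4x4, takes a point from camera to world coordinates). Camera axes: x right, y down, z forward; pixel columns grow to the right and rows downward; lengths in mm; the calibration is good to about 2 mm. A picture is of the moment at which its call begins: read the wrist's pose just before it. get_calibration takes no time and is no camera call; for the wrist camera it gives the pose at the moment of the call.
- r.hand_in(): hands the job in, once; it reports no verdict.
Trained networks look in the newest picture that a camera, given by its name, has taken for a name from the list of things; names that differ only in an ending like _2 or _b are one class to them, and where a whole thing is asked for, a point or a joint stands for the part that bears it (a point fixed in the world has none). Each returns a list of dicts, best first, with "conf" (0 to 1); they miss things now and then, are a little off and sometimes report something else, mostly with a low value. They report only what shows in the picture. A call takes as long as a camera call.
- r.look_for(thing, camera): "extent" ([left, top, right, bottom] in pixels, round what is visible of it).
- r.landmark_of(thing, camera): "pixel" ([column, row] in pixels: a listed point, or the origin of a listed thing).
The state is a dict: "time": time; "joint_pos": joint angles; "qd": joint speeds; "joint_efforts": joint torques, N m; "tool_pos": TCP position; "tcp_rot": TCP orientation; "ft_force": force on the tool from outside, world axes, zero at the start; "wrist_torque": the same for the moment, N m; "finger_gap": finger opening in mm.
Only numpy, scipy, OpenCV 4.12 (cv2) and the standard library are available. Lean on these libraries where they do the work, as an engineer would, in place of code of your own. Each camera call takes 0.05 s, during which the arm holds its last target.

## Task

Jars leave this shelf through the little swinging gate in its front rail, so the jar standing nearest the gate is used next, and its cork has to be looked over for mould first. Take up the reading lens by its handle and hold it level, centred above that jar's cork, with the lens at the height of the white tape bands on the shelf's two tall posts, where it is in focus. Finish while holding it still there, with nothing but the gripper touching it, and leave the jars, the gate and everything else as they stand.

Things in the scene. Friction and masses are not known exactly. Their poses are not given: they have to be found in the camera images.
- lens: Reading lens lying on the worktop: round glass in a dark steel ring (76 mm outer diameter, 14 mm thick) with a straight dark wooden handle, brass ferrule between; 205 mm long in all, about 110 g. Origin at the underside, below the centre of the glass; z up when level; handle along its -x.
- lens_center (a point): Centre of the glass, 7 mm above the lens's underside: the point that goes to the tape height.
- lens_grip (a point): A good place to grip, on the wooden handle near the ferrule, close to the centre of mass: 72 mm from the glass centre along the lens's -x, 7 mm above its underside. The wooden handle is 17 mm wide and 14 mm high and runs from 58 to 163 mm from the glass centre.
- shelf: Low fixed teak shelf: board 112 mm deep (x), 450 mm long (y), top 36 mm above the worktop, a 45 mm rail round it, and tall posts (tops 217 mm above the worktop) at both ends of its back (x +48, y +-215 mm). Five things stand in a row along y, 80 mm apart, in any order: three jars, egg timer, cutter. Origin under its centre on the worktop; front faces its -x.
- tape_left (a point): Centre of the white tape band (8 mm high) round the tall post at the shelf's +y end; it lies 181 mm above the worktop, 60 mm above the jars' cork tops: the lens's focal height.
- tape_right (a point): The same on the tall post at the shelf's -y end, at the same height.
- gate_bay (a point): Middle of the opening in the shelf's front rail that the gate closes, 25 mm above the board. The opening is about 80 mm wide and is the last section of the front rail at either the +y end or the -y end of the shelf; the section at the other end is a fixed panel.
- gate (a joint): The wooden picket gate, 74 mm wide and 45 mm high with a small brass knob, hinged upright at the +y side of its opening: 0 shut, grows (rad) as it swings out to the shelf's front; it stands where it was left, between 0 and 0.45. It is not to be moved.
- gate_knob (a point): The gate's small brass knob.
- jar_cinnamon: Short clear glass jar, 60 mm diameter, holding cinnamon sticks, closed by a round cork lid (47 mm diameter, standing 16 mm out of the glass); 85 mm tall in all. Origin at the centre of its underside, z up, x and y as the shelf's to within 0.3 rad.
- jar_nutmeg: Short clear glass jar, 60 mm diameter, holding whole nutmegs (large brown balls), closed by a round cork lid (47 mm diameter, standing 16 mm out of the glass); 85 mm tall in all. Origin at the centre of its underside, z up, x and y as the shelf's to within 0.3 rad.
- jar_hazelnut: Short clear glass jar, 60 mm diameter, holding hazelnuts (small tan balls), closed by a round cork lid (47 mm diameter, standing 16 mm out of the glass); 85 mm tall in all. Origin at the centre of its underside, z up, x and y as the shelf's to within 0.3 rad.
- cork_cinnamon (a point): Centre of the top of the cinnamon jar's cork, 121 mm above the worktop.
- cork_nutmeg (a point): The same on the nutmeg jar.
- cork_hazelnut (a point): The same on the hazelnut jar.
- egg_timer: White porcelain egg timer, egg-shaped, 59 mm diameter, 68 mm tall, on the shelf. Origin at the centre of its underside.
- cutter: Tin star-shaped cookie cutter with a strap handle, 66 mm across, 45 mm high, on the shelf. Origin at the centre of its underside.
- pepper_mill: Dark turned wooden pepper mill, 54 mm diameter, 142 mm tall, on the worktop to the robot's right. Origin at the centre of its underside.
- mug: Blue mug, 80 mm diameter, 92 mm tall, on the worktop to the robot's left. Origin at the centre of its underside.

How it is judged:
By the outcome, as a careful person would: the job done as asked, in the order asked, and still so for the second after the job is handed in, while the arm keeps its last pose, push and grip.
It also fails if it takes over 38 s, if anything falls off the work surface, if the arm or the gripper's body presses on something with over 40 N, if the wrist force passes 120 N, or if a joint passes its speed limit or range.

## Working session

There is one attempt and no reset: what is moved stays moved. The work goes in short steps, Python scripts to look and compute and a shell command to move; the robot and the scene stay as the last step left them, time stands still between calls to the robot, and variables do not carry over. Pictures are saved under pics/ and viewed, and the job is handed in when it is done.

```bash
ls; mkdir -p pics
cat > h.py <<'E'
import numpy as np, cv2
from bench import r
def ray(cal,px):
    K=np.array(cal["mtx"],float);k=cal["k1"]
    d=np.array([(px[0]-K[0,2])/K[0,0],(px[1]-K[1,2])/K[1,1]]);u=d.copy()
    for _ in range(30): u=d/(1+k*(u@u))
    return np.array([u[0],u[1],1.])
def atz(cal,px,z):
    T=np.array(cal["cam_to_world"]);v=T[:3,:3]@ray(cal,px);o=T[:3,3]
    return o+v*(z-o[2])/v[2]
def atd(cal,px,d):
    T=np.array(cal["cam_to_world"]);return T[:3,:3]@(ray(cal,px)*d)+T[:3,3]
E
python3 - <<'E'
from h import *
for c in("scene","top"):
    p,d=r.snapshot(c);cv2.imwrite(f"pics/{c}0.png",p);np.save(f"pics/{c}0.npy",d)
    cal=r.get_calibration(c);print(c,np.round(cal["cam_to_world"],2).tolist())
c="top";cal=r.get_calibration(c)
Z=dict(lens_center=7,lens_grip=7,tape_left=181,tape_right=181,gate_bay=61,gate_knob=60,cork_cinnamon=121,cork_nutmeg=121,cork_hazelnut=121,pepper_mill=0,mug=0)
for c in("top","scene"):
  cal=r.get_calibration(c)
  for t,z in Z.items():
    try: L=r.landmark_of(t,c)
    except Exception as e: print(t,e);continue
    for x in L[:2]: print(c,t,round(x["conf"],2),np.round(x["pixel"]),np.round(atz(cal,x["pixel"],z)))
print(r.sense())
E
```

```text
pics
scene [[-0.51, 0.74, -0.44, 1070.35], [0.86, 0.44, -0.27, 320.33], [-0.01, -0.51, -0.86, 1082.43], [0.0, 0.0, 0.0, 1.0]]
top [[0.0, -0.99, 0.1, 386.06], [-1.0, -0.0, -0.01, 17.26], [0.01, -0.1, -0.99, 1852.07], [0.0, 0.0, 0.0, 1.0]]
top lens_center 0.64 [305. 240.] [487. -81.   7.]
top lens_center 0.63 [299. 186.] [673. -60.   7.]
top lens_grip 0.81 [315. 260.] [ 417. -115.    7.]
top tape_left 0.62 [207. 174.] [683. 235. 181.]
top tape_left 0.16 [348. 162.] [ 721. -209.  181.]
top tape_right 0.61 [346. 161.] [ 725. -201.  181.]
top gate_bay 0.68 [228. 203.] [604. 178.  61.]
top gate_knob 0.5 [239. 214.] [570. 140.  60.]
top gate_knob 0.24 [330. 181.] [ 682. -162.   60.]
top cork_cinnamon 0.61 [276. 183.] [663.  17. 121.]
top cork_cinnamon 0.36 [348. 161.] [ 737. -214.  121.]
top cork_nutmeg 0.57 [255. 188.] [649.  87. 121.]
top cork_hazelnut 0.82 [329. 180.] [ 674. -154.  121.]
top cork_hazelnut 0.57 [313. 258.] [423. -99. 121.]
top pepper_mill 0.5 [404. 253.] [ 441. -422.    0.]
top pepper_mill 0.32 [277. 184.] [680.  15.   0.]
top mug 0.7 [161. 236.] [499. 411.   0.]
top mug 
[... 826 characters left out ...]
25. 269.] [625. 214.   0.]
{'time': 1.2, 'joint_pos': array([-6.95211087e+01,  7.47057358e+00,  8.52685818e+01,  1.30683076e-03,
        8.72620880e+01, -4.89179978e+00]), 'qd': array([-0.03543389, -0.01220312, -0.05161729, -0.03048214, -0.0088824 ,
       -0.00986469]), 'joint_efforts': array([-9.23150510e-04, -5.69322860e+01, -5.00867236e+01, -5.52643269e-05,
        1.30176642e-03,  1.18641890e-05]), 'tool_pos': array([ 257.12151048, -542.10879477,  231.29090284]), 'tcp_rot': array([-1.79998872e+02, -1.40661037e-03,  2.53706287e+01]), 'ft_force': array([-0.06016935, -0.3996903 , -0.14699641]), 'wrist_torque': array([ 0.02545332,  0.01731223, -0.00639515]), 'finger_gap': 85.62737737308073}
```

Run:
```python
import cv2
a=cv2.imread("pics/top0.png")[130:310,130:430];b=cv2.imread("pics/scene0.png")[110:310,140:440]
cv2.imwrite("pics/top0c.png",cv2.resize(a,None,fx=2.66,fy=2.66,interpolation=cv2.INTER_CUBIC))
cv2.imwrite("pics/scene0c.png",cv2.resize(b,None,fx=2.66,fy=2.66,interpolation=cv2.INTER_CUBIC))
```

```text
(no output)
```

View pics/top0c.png

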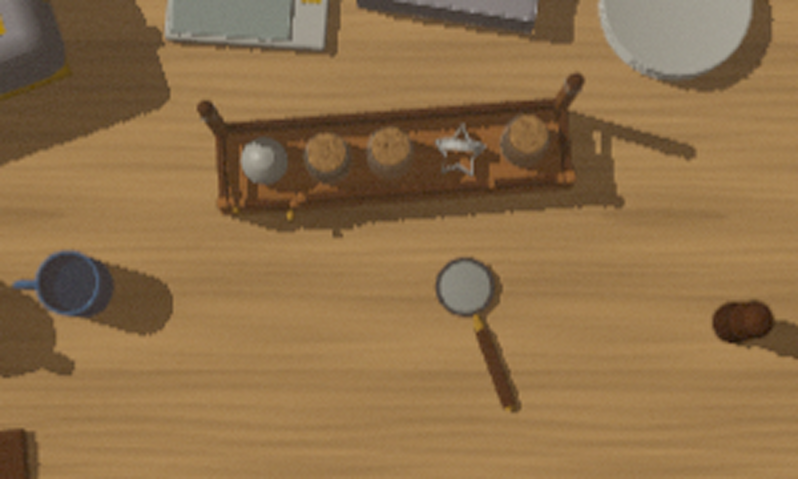

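View pics/scene0c.png

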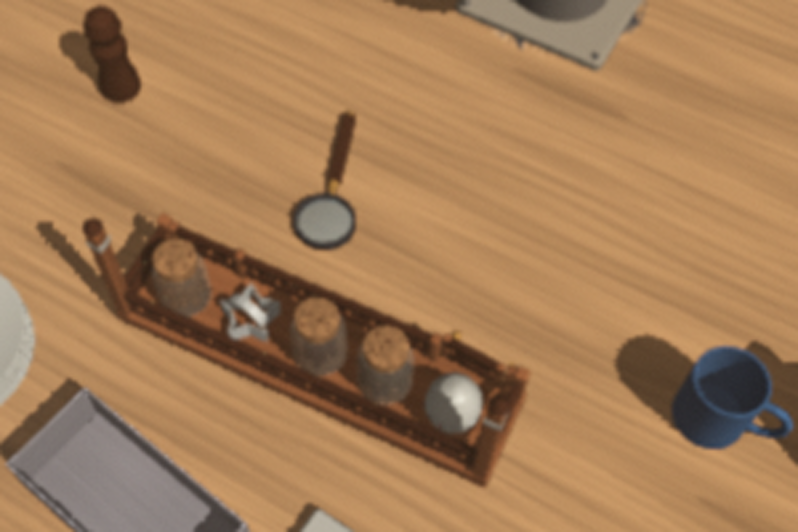

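The top view shows the row from +y: egg timer (crop 263,160), jar (326,155), jar (389,148), cutter (460,148), jar (527,138). The brass hinges (235,208) and knob (290,215) put the gate at the +y end, and the knob stands slightly out from the rail. The jar nearest the gate is therefore the second thing, near world (652,90). The lens lies at about (490,-72) with its handle toward the robot.

Run:
```python
from h import *
c=r.get_calibration("top")
for n,x,y,z in [("glass",466,287,12),("ferrule",479,325,7),("tail",514,408,7),("cork2",326,152,121),("cork3",389,146,121),("cork5",527,135,121)]:
    print(n,np.round(atz(c,(130+x/2.66,130+y/2.66),z)))
c=r.get_calibration("scene")
for n,x,y,z in [("glass",325,221,12),("ferrule",334,187,7),("tail",347,117,7),("cork2",388,347,121),("cork3",319,318,121),("cork5",177,258,121)]:
    print(n,np.round(atz(c,(140+x/2.66,110+y/2.66),z)))
c=r.get_calibration("wrist");T=np.array(c["cam_to_world"]);print(np.round(T,2),np.round(c["mtx"],1).tolist())
```

```text
glass [493. -81.  12.]
ferrule [445. -98.   7.]
tail [ 340. -142.    7.]
cork2 [650.  94. 121.]
cork3 [658.  17. 121.]
cork5 [ 672. -150.  121.]
glass [501. -75.  12.]
ferrule [451. -93.   7.]
tail [ 350. -135.    7.]
cork2 [655.  99. 121.]
cork3 [663.  22. 121.]
cork5 [ 678. -145.  121.]
[[ 4.3000e-01 -8.7000e-01 -2.4000e-01  3.1730e+02]
 [-9.0000e-01 -4.1000e-01 -1.1000e-01 -5.1459e+02]
 [-0.0000e+00  2.6000e-01 -9.6000e-01  3.7451e+02]
 [ 0.0000e+00  0.0000e+00  0.0000e+00  1.0000e+00]] [[367.1, 0.0, 282.9], [0.0, 367.1, 212.9], [0.0, 0.0, 1.0]]
```

```bash
python3 -m crank '[[[0.030,-0.033,-0.01,0,0,0],[0.066,-0.063,-0.02,0,0,0],[0.105,-0.10,-0.02,0,0,0],[0.145,-0.138,-0.02,0,0,0],[0.185,-0.175,-0.02,0,0,0],[0.225,-0.213,-0.02,0,0,0],[0.26,-0.25,-0.02,0,0,0],[0.295,-0.285,-0.02,0,0,0],[0.315,-0.31,-0.02,0,0,0],[0.315,-0.327,-0.02,0,0,0]]]' 0 30
```

```text
time: 2.45
tool_pos: [401.8, -110.2, 251.4]
tcp_rot: [180.0, -0.0, 25.5]
ft_force: [-0.7, 0.1, -0.0]
finger_gap: 85.1
```

Run:
```python
from h import *
c=r.get_calibration("wrist");p,d=r.snapshot("wrist");cv2.imwrite("pics/w1.png",p);np.save("pics/w1.npy",d)
for t,z in [("lens_center",7),("lens_grip",7),("lens",0)]:
    for x in r.landmark_of(t,"wrist")[:2]: print(t,x["conf"],np.round(x["pixel"]),np.round(atz(c,x["pixel"],z),1))
import pickle;pickle.dump(c,open("pics/w1.pkl","wb"))
```

```text
lens_center 0.8 [293.  77.] [497.9 -76.2   7. ]
lens_grip 0.86 [287. 153.] [ 426.5 -103.4    7. ]
lens 0.73 [292.  79.] [496.2 -76.3   0. ]
```

View pics/w1.png

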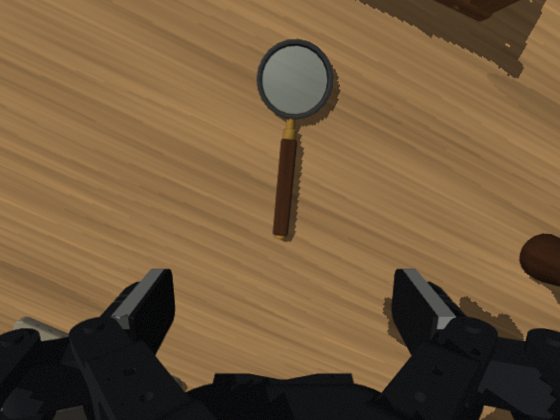

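The wrist view shows the ring centred at about (295,79), and the wooden handle running from (289,139) to (280,236), clear of everything.

Run:
```python
from h import *
import pickle;c=pickle.load(open("pics/w1.pkl","rb"));p=cv2.imread("pics/w1.png")
hsv=cv2.cvtColor(p,cv2.COLOR_BGR2HSV);g=cv2.cvtColor(p,cv2.COLOR_BGR2GRAY)
# ring: dark or bluish-grey region
m=((hsv[...,1]<70)).astype(np.uint8);m[:, :240]=0;m[:,345:]=0;m[130:]=0
k=cv2.morphologyEx(m,cv2.MORPH_OPEN,np.ones((3,3)))
cn=max(cv2.findContours(k,0,1)[0],key=cv2.contourArea);e=cv2.fitEllipse(cv2.convexHull(cn));print(e)
G=atz(c,e[0],11);print("glass",G)
for row in range(145,235,10):
    s=np.where((g[row,260:305]<70)&(hsv[row,260:305,2]<95))[0]+260
    print(row,s.min(),s.max(),np.round(atz(c,((s.min()+s.max())/2,row),10),1), np.round(np.linalg.norm(atz(c,(s.min(),row),10)-atz(c,(s.max()+1,row),10)),1))
A=atz(c,(289.5,139),10);B=atz(c,(280,236),10)
print(A,B,np.degrees(np.arctan2(*(A-B)[[1,0]])),np.linalg.norm(A-G),np.linalg.norm(B-G),np.degrees(np.arctan2(*(G-B)[[1,0]])))
```

```text
((294.59625244140625, 78.70533752441406), (75.68608093261719, 79.23240661621094), 1.5438494682312012)
glass [496.6589853 -78.4162107  11.       ]
145 281 299 [ 436.  -102.7   10. ] 19.7
155 280 302 [ 427.2 -108.1   10. ] 24.0
165 279 300 [ 417.1 -111.3   10. ] 23.1
175 278 300 [ 407.4 -115.4   10. ] 24.3
185 277 297 [ 396.8 -118.1   10. ] 22.3
195 276 298 [ 387.  -122.9   10. ] 24.7
205 275 296 [ 376.3 -126.2   10. ] 23.8
215 275 295 [ 366.  -130.5   10. ] 22.8
225 274 294 [ 355.3 -134.5   10. ] 23.0
[441.33186525 -99.55538298  10.        ] [ 341.87713562 -135.98007373   10.        ] 20.114949801660238 59.2364315094028 165.14242131205194 20.40032815919878
```

```bash
python3 -m crank '[[[0.010,0.002,0.04,0,0,0.045],[0.0276,0.0056,0.09,0,0,0.091],[0.0276,0.0056,0.14,0,0,0.091],[0.0276,0.0056,0.19,0,0,0.091],[0.0276,0.0056,0.215,0,0,0.091],[0.0276,0.0056,0.228,0,0,0.091],[0.0276,0.0056,0.228,0,0,0.091]]]' 0.5 30
python3 - <<'E'
from h import *
s=r.sense();print(s["tool_pos"],s["tcp_rot"])
p,d=r.snapshot("wrist");cv2.imwrite("pics/w2.png",p)
E
```

```text
time: 3.52
tool_pos: [428.4, -106.3, 23.1]
tcp_rot: [180.0, 0.0, 20.1]
ft_force: [0.0, 1.0, 0.1]
finger_gap: 43.2
[ 428.39890626 -106.26724603   23.1146312 ] [1.79992653e+02 4.57953956e-02 2.00896128e+01]
```

View pics/w2.png

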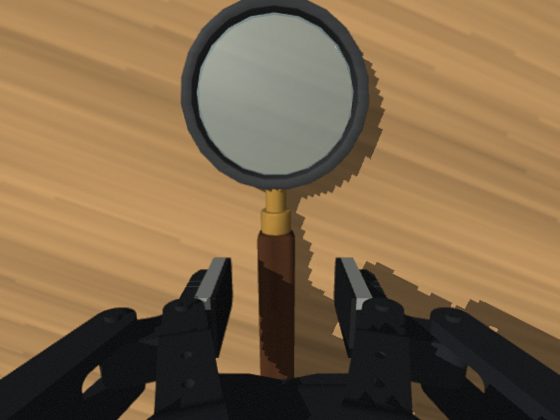

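Handle is about 3 mm to the left of the jaw centre; correct, descend to z≈2.5, close.

```bash
python3 -m crank '[[[0.0005,-0.0032,0.005,0,0,0],[0.0005,-0.0032,0.015,0,0,0],[0.0005,-0.0032,0.0205,0,0,0],[0.0005,-0.0032,0.0205,0,0,0],[0.0005,-0.0032,0.0205,0,0,0]]]'
python3 -m crank '[[[0,0,0,0,0,0],[0,0,0,0,0,0],[0,0,0,0,0,0],[0,0,0,0,0,0],[0,0,0,0,0,0]]]' 1 60
```

```text
time: 4.2
tool_pos: [428.7, -103.2, 3.7]
tcp_rot: [179.9, -0.0, 20.1]
ft_force: [0.7, -0.5, 0.3]
finger_gap: 42.6
time: 4.82
tool_pos: [429.1, -103.4, 4.1]
tcp_rot: [179.9, -0.1, 20.1]
ft_force: [-0.6, 0.3, 5.3]
finger_gap: 15.4
```

```bash
python3 -m crank '[[[0,0,-0.01,0,0,0],[0,0,-0.035,0,0,0],[0,0,-0.07,0,0,0],[0,0,-0.11,0,0,0],[0,0,-0.15,0,0,0],[0,0,-0.185,0,0,0],[0,0,-0.205,0,0,0],[0,0,-0.205,0,0,0]]]'
python3 - <<'E'
from h import *
s=r.sense();print(s["tool_pos"],s["tcp_rot"],s["finger_gap"])
p,d=r.snapshot("wrist");cv2.imwrite("pics/w3.png",p);np.save("pics/w3.npy",d)
for c in("top","scene"):
  p,d=r.snapshot(c);cv2.imwrite(f"pics/{c}3.png",p);np.save(f"pics/{c}3.npy",d)
E
```

```text
time: 5.82
tool_pos: [429.7, -103.5, 211.1]
tcp_rot: [179.8, -0.2, 20.1]
ft_force: [0.8, 0.2, -1.9]
finger_gap: 14.7
[ 429.69966872 -103.4840385   211.12285305] [179.75922129  -0.22888014  20.10827417] 14.737390666112567
```

View pics/w3.png

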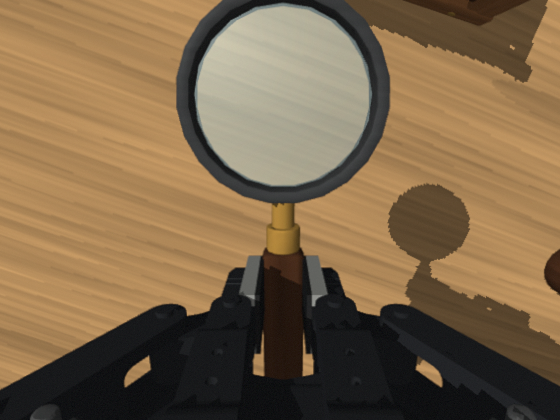

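View pics/scene3.png

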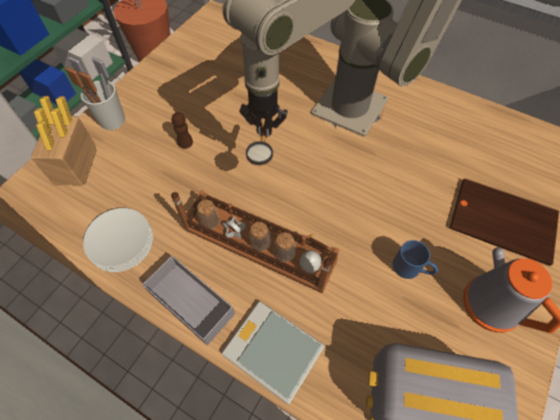

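The lens is held square between the pads: ring centre (283,95), handle straight. Next I'll measure its position and tilt from the wrist depth.

```bash
cat > tilt.py <<'E'
from h import *
def lens(p,d,c,s):
    hsv=cv2.cvtColor(p,cv2.COLOR_BGR2HSV);T=np.array(c["cam_to_world"])
    cx,cy=283,95
    yy,xx=np.mgrid[:420,:560];rr=np.hypot(xx-cx,yy-cy)
    sel=(rr<112)&(d>50)&(d<np.median(d[40:150,240:330])+40)&(yy<200)
    P=np.array([T[:3,:3]@(ray(c,(x,y))*d[y,x])+T[:3,3] for y,x in zip(*np.where(sel))][::5])
    A=np.c_[P[:,:2]-P[:,:2].mean(0),np.ones(len(P))];w=np.ones(len(P),bool)
    for _ in range(5):
        q=np.linalg.lstsq(A[w],P[w,2],rcond=None)[0];e=P[:,2]-A@q;w=abs(e)<max(1.5,1.5*np.std(e[w]))
    (ex,ey),ax,_=cv2.fitEllipse(cv2.convexHull(max(cv2.findContours(sel.astype(np.uint8),0,1)[0],key=cv2.contourArea)))
    C=atz(c,(ex,ey),q[2])
    yaw=np.radians(s["tcp_rot"][2]);u=np.array([np.cos(yaw),np.sin(yaw)]);v=np.array([-np.sin(yaw),np.cos(yaw)])
    print("ell",round(ex,1),round(ey,1),np.round(ax,1),"n",w.sum(),len(w),"top z",round(q[2],2),"slope deg along handle+x",round(np.degrees(q[:2]@u),2),"across(left up)",round(np.degrees(q[:2]@v),2))
    print("centre",np.round(C,1),"rel tcp along/across/z",np.round([(C[:2]-s["tool_pos"][:2])@u,(C[:2]-s["tool_pos"][:2])@v,C[2]-s["tool_pos"][2]],1))
    return sel
E
python3 - <<'E'
from tilt import *
p=cv2.imread("pics/w3.png");d=np.load("pics/w3.npy");c=r.get_calibration("wrist");s=r.sense()
sel=lens(p,d,c,s);print(d[20:190:15,283],d[95,170:400:15]);
T=np.array(c["cam_to_world"]);print(T[:3,3])
for y in (10,95,190): print(atd(c,(283,y),d[y,283]))
for x in (188,380): print(atd(c,(x,95),d[95,x]))
for x,y in ((283,195),(283,240),(283,260),(283,300),(283,340)): print(atd(c,(x,y),d[y,x]))
E
```

```text
ell 282.7 92.1 [215.3 221.3] n 4349 7129 top z 212.72 slope deg along handle+x -0.35 across(left up) 0.06
centre [497.4 -78.3 212.7] rel tcp along/across/z [73.6 -0.8  4.9]
[126.49272 126.30941 127.00148 128.73514 129.89992 129.78308 130.91405
 133.46951 135.21013 136.96597 140.34259 142.4458 ] [336.15533 126.64001 132.48735 130.89171 131.71298 131.8295  130.36957
 130.03737 130.40276 130.68149 131.66211 132.6743  131.81075 132.76872
 126.11461 339.80362]
[490.6052239  -80.90008353 350.99239367]
[523.29374647 -68.90917234 211.13621644]
[496.39524957 -78.7757405  214.76496485]
[464.64492558 -90.4223245  217.68791665]
[484.93310242 -47.39268776 216.47246423]
[ 507.91112173 -110.32054728  218.56841301]
[463.10165133 -90.98843769 218.81626692]
[446.57467967 -97.05095027 218.63372522]
[ 438.03640452 -100.18302197  216.50289297]
[ 422.4458176  -105.90215653  218.20087142]
[ 405.09363486 -112.26755825  218.35947347]
```

```bash
cat > tilt.py <<'E'
from h import *
def lens(p,d,c,s,center=(282.7,92.1)):
    g=cv2.cvtColor(p,cv2.COLOR_BGR2GRAY);T=np.array(c["cam_to_world"])
    yy,xx=np.mgrid[:420,:560];rr=np.hypot(xx-center[0],yy-center[1])
    sel=(rr<116)&(rr>85)&(d>50)&(d<200)&(g<100)&(yy<215)
    sel=cv2.erode(sel.astype(np.uint8),np.ones((5,5)))>0
    P=np.array([T[:3,:3]@(ray(c,(x,y))*d[y,x])+T[:3,3] for y,x in zip(*np.where(sel))])
    m=P[:,:2].mean(0);A=np.c_[P[:,:2]-m,np.ones(len(P))];w=np.ones(len(P),bool)
    for _ in range(6):
        q=np.linalg.lstsq(A[w],P[w,2],rcond=None)[0];e=P[:,2]-A@q;w=abs(e)<max(1.5,2*np.std(e[w]))
    (cx,cy),R=cv2.minEnclosingCircle(P[:,:2].astype(np.float32))
    # circle fit on outer points
    yaw=np.radians(s["tcp_rot"][2]);u=np.array([np.cos(yaw),np.sin(yaw)]);v=np.array([-np.sin(yaw),np.cos(yaw)])
    print("n",w.sum(),len(w),"std",round(np.std(e[w]),2),"slope deg +x",round(np.degrees(q[:2]@u),2),"left up",round(np.degrees(q[:2]@v),2))
    C=np.array([cx,cy]);z=q[2]+q[:2]@(C-m)
    print("circle",np.round([cx,cy],1),"R",round(R,1),"z",round(z,1),"rel along/across/z",np.round([(C-s["tool_pos"][:2])@u,(C-s["tool_pos"][:2])@v,z-s["tool_pos"][2]],1))
E
python3 - <<'E'
from tilt import *
for i in range(2):
    c=r.get_calibration("wrist");s=r.sense();p,d=r.snapshot("wrist");print(np.round(s["tool_pos"],1),np.round(s["tcp_rot"],2),s["time"])
    lens(p,d,c,s)
E
```

```text
[ 428.  -102.9  207.8] [1.7997e+02 2.0000e-02 2.0110e+01] 5.975
n 5290 6893 std 0.66 slope deg +x -0.06 left up 0.08
circle [494. -80.] R 38.1 z 217.9 rel along/across/z [69.8 -1.2 10.1]
[ 427.9 -102.8  207.6] [1.7999e+02 4.0000e-02 2.0110e+01] 6.025
n 5542 7115 std 0.68 slope deg +x -0.09 left up 0.1
circle [493.8 -79.6] R 37.8 z 217.7 rel along/across/z [69.9 -0.9 10.1]
```

Run:
```python
from tilt import *
from scipy.optimize import least_squares
c=r.get_calibration("wrist");s=r.sense();p,d=r.snapshot("wrist");cv2.imwrite("pics/w4.png",p)
print(np.round(s["tool_pos"],1),s["finger_gap"])
m=((d>50)&(d<200)).astype(np.uint8)
# outer edge along rays
Q=[]
for a in np.radians(np.r_[0:70:2,110:200:2,340:360:2]):
    for rad in np.arange(80,130,.5):
        x,y=282.7+rad*np.cos(a),92+rad*np.sin(a)
        if y<2: break
        if not m[int(round(y)),int(round(x))]:
            Q.append(atz(c,(x-.25*np.cos(a),y-.25*np.sin(a)),217.5)[:2]);break
Q=np.array(Q);f=least_squares(lambda t:np.hypot(*(Q-t[:2]).T)-t[2],[494,-80,38],loss="soft_l1",f_scale=.5)
print(f.x,len(Q),np.std(f.fun))
yaw=np.radians(s["tcp_rot"][2]);u=np.array([np.cos(yaw),np.sin(yaw)]);v=np.array([-np.sin(yaw),np.cos(yaw)])
e=f.x[:2]-s["tool_pos"][:2];print(e@u,e@v)
```

```text
[ 427.9 -102.9  207.6] 15.093487924945272
[495.04819169 -79.03378089  37.35490146] 90 2.1439351817177954
71.24617551045577 -0.7082435474324715
```

```bash
python3 -m crank '[[[0.01,0,0,0,0,0],[0.035,-0.001,-0.003,0,0,0],[0.07,-0.002,-0.005,0,0,0],[0.11,-0.003,-0.005,0,0,0],[0.15,-0.004,-0.005,0,0,0],[0.18,-0.005,-0.005,0,0,0],[0.198,-0.005,-0.005,0,0,0],[0.198,-0.005,-0.005,0,0,0],[0.198,-0.005,-0.005,0,0,0]]]'
python3 - <<'E'
from tilt import *
import pickle
r.snapshot("top")
c=r.get_calibration("wrist");s=r.sense();p,d=r.snapshot("wrist");cv2.imwrite("pics/w5.png",p);np.save("pics/w5.npy",d);pickle.dump((c,s),open("pics/w5.pkl","wb"))
print(np.round(s["tool_pos"],1),s["tcp_rot"],s["finger_gap"])
lens(p,d,c,s)
for t in("cork_cinnamon","cork_nutmeg","cork_hazelnut"):
    for x in r.landmark_of(t,"wrist")[:2]: print(t,x["conf"],np.round(x["pixel"]),np.round(atz(c,x["pixel"],121),1))
E
```

```text
time: 7.25
tool_pos: [611.8, -30.1, 211.9]
tcp_rot: [-180.0, 0.1, 20.1]
ft_force: [-0.2, 0.5, -0.6]
finger_gap: 15.4
[611.7 -30.3 212.2] [1.79996032e+02 8.13117651e-02 2.00981681e+01] 15.367000650304924
n 5658 7058 std 0.66 slope deg +x -0.16 left up 0.17
circle [679.1  -6.5] R 37.0 z 222.2 rel along/across/z [71.4 -0.8 10. ]
cork_nutmeg 0.23 [162.  93.] [659.8  65.4 121. ]
cork_hazelnut 0.78 [487. 191.] [ 674.5 -151.7  121. ]
cork_hazelnut 0.63 [283. 283.] [566.3 -47.5 121. ]
```

View pics/w5.png

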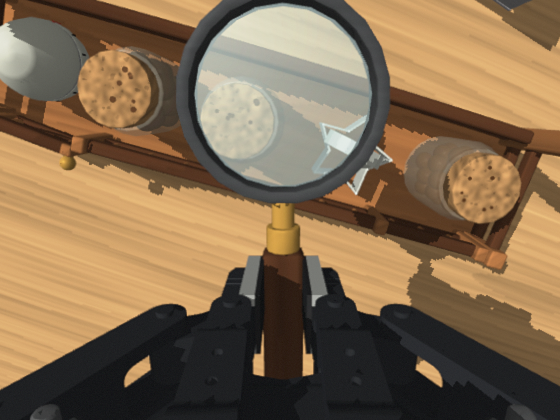

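The wrist view confirms the layout. The gate with its brass knob (67,163) is at the left (+y) end, the egg timer (42,60) stands behind it, and the nearest cork is at (117,90). I'll fit that cork.

Run:
```python
from h import *
import pickle
from scipy.optimize import least_squares
c,s=pickle.load(open("pics/w5.pkl","rb"));p=cv2.imread("pics/w5.png");d=np.load("pics/w5.npy")
P=[]
for y in range(30,150):
    for x in range(60,175):
        if d[y,x]>0:
            q=atd(c,(x,y),d[y,x])
            if 115<q[2]<128: P.append([x,y,*q])
P=np.array(P);print(len(P),np.median(P[:,4]))
m=np.zeros((420,560),np.uint8);m[P[:,1].astype(int),P[:,0].astype(int)]=1
m=cv2.morphologyEx(m,cv2.MORPH_OPEN,np.ones((5,5)))
cn=max(cv2.findContours(m,0,1)[0],key=cv2.contourArea)[:,0]
Q=np.array([atz(c,t,121)[:2] for t in cv2.convexHull(cn)[:,0]])
f=least_squares(lambda t:np.hypot(*(Q-t[:2]).T)-t[2],[652,95,23],loss="soft_l1",f_scale=.5)
print(f.x,np.std(f.fun),cv2.minEnclosingCircle(Q.astype(np.float32)))
print("knob",atd(c,(67,163),d[163,67]))
o=p.copy();cv2.drawContours(o,[cn[:,None]],-1,(0,255,0),1)
cv2.imwrite("pics/w5c.png",cv2.resize(o[20:160,40:200],None,fx=4,fy=4))
yaw=np.radians(s["tcp_rot"][2]);u=np.array([np.cos(yaw),np.sin(yaw)]);v=np.array([-np.sin(yaw),np.cos(yaw)])
```

```text
4713 121.65273755507798
[652.15423107  93.20954201  23.55741924] 0.4027048044038006 ((651.949462890625, 93.10115814208984), 24.315866470336914)
knob [581.08345279 138.2359785   71.82678872]
```

View pics/w5c.png

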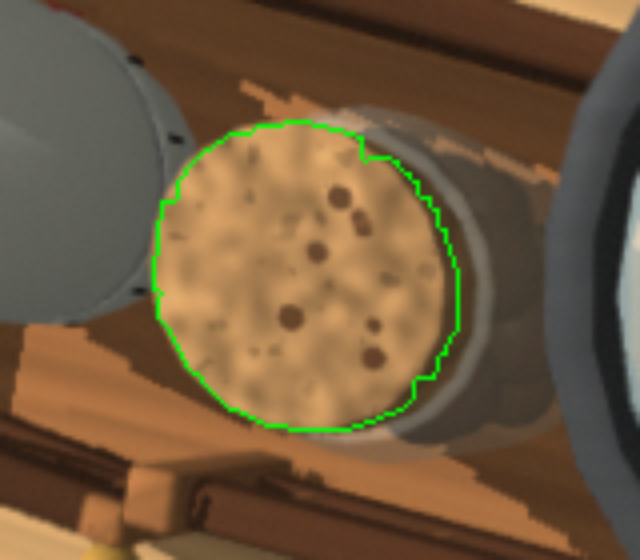

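```bash
python3 -m crank '[[[0.001,-0.008,0,0,0,0],[0.003,-0.03,0,0,0,0],[0.005,-0.06,0,0,0,0],[0.008,-0.088,0,0,0,0],[0.0087,-0.1036,0.005,0,0,0],[0.0087,-0.1036,0.015,0,0,0],[0.0087,-0.1036,0.026,0,0,0],[0.0087,-0.1036,0.034,0,0,0],[0.0087,-0.1036,0.034,0,0,0],[0.0087,-0.1036,0.034,0,0,0]]]'
python3 -m crank '[[[0,0,0,0,0,0],[0,0,0,0,0,0]]]'
python3 - <<'E'
from tilt import *
import pickle
c=r.get_calibration("wrist");s=r.sense();p,d=r.snapshot("wrist");cv2.imwrite("pics/w6.png",p);np.save("pics/w6.npy",d);pickle.dump((c,s),open("pics/w6.pkl","wb"))
print(np.round(s["tool_pos"],2),s["tcp_rot"],s["finger_gap"]);lens(p,d,c,s)
p,d=r.snapshot("scene");cv2.imwrite("pics/scene6.png",cv2.resize(p[110:310,140:440],None,fx=2.66,fy=2.66,interpolation=cv2.INTER_CUBIC))
E
```

```text
time: 8.75
tool_pos: [584.8, 69.4, 179.0]
tcp_rot: [180.0, 0.0, 20.0]
ft_force: [-0.4, 0.3, -0.8]
finger_gap: 15.1
time: 9.0
tool_pos: [585.1, 69.3, 179.5]
tcp_rot: [180.0, -0.0, 20.0]
ft_force: [-0.0, 0.4, -1.3]
finger_gap: 15.1
[585.06  69.33 179.45] [ 1.79950425e+02 -3.19611399e-02  2.00355832e+01] 15.051311329639969
n 5693 7314 std 0.67 slope deg +x 0.0 left up 0.08
circle [656.4  82.3] R 48.4 z 189.6 rel along/across/z [ 71.4 -12.2  10.1]
```

View pics/w6.png

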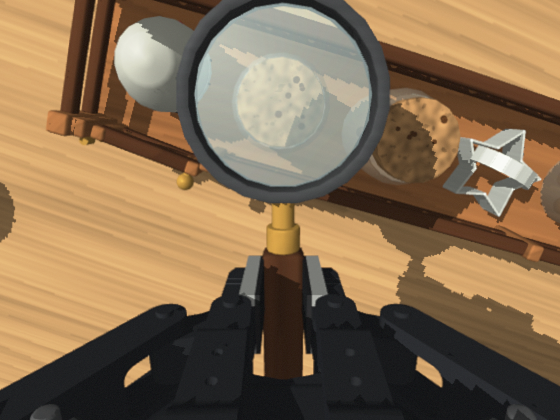

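View pics/scene6.png

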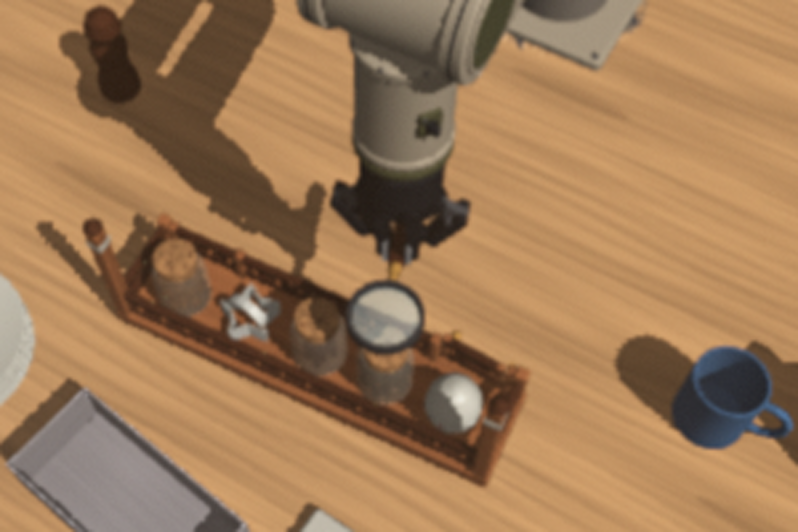

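Through the glass the cork shows at (281,102), inside a ring centred near (283,93). I'll convert both, each at its own height.

Run:
```python
from h import *
import pickle
c,s=pickle.load(open("pics/w6.pkl","rb"));p=cv2.imread("pics/w6.png")
print("through glass cork",atz(c,(281,102),121)[:2], "px/edges",[np.round(atz(c,q,121)[:2],1).tolist() for q in((235,102),(326,102),(281,55),(281,148))])
yaw=np.radians(s["tcp_rot"][2]);u=np.array([np.cos(yaw),np.sin(yaw)]);v=np.array([-np.sin(yaw),np.cos(yaw)])
print("lens",s["tool_pos"][:2]+71.5*u-.8*v)
for q in((178,93),(389,93),(283,203)): print(np.round(atz(c,q,189.5),1))
cv2.imwrite("pics/w6c.png",cv2.resize(p[0:210,160:410],None,fx=2.8,fy=2.8,interpolation=cv2.INTER_CUBIC))
s=r.sense();print(s["tool_pos"],s["time"])
```

```text
through glass cork [652.62040529  94.14845608] px/edges [[644.3, 117.0], [660.8, 71.8], [674.6, 102.1], [630.0, 85.9]]
lens [652.50503936  93.07818961]
[641.6 127.9 189.5]
[666.8  58.9 189.5]
[617.1  80.1 189.5]
[584.90674539  69.43366448 179.28191826] 9.1
```

View pics/w6c.png

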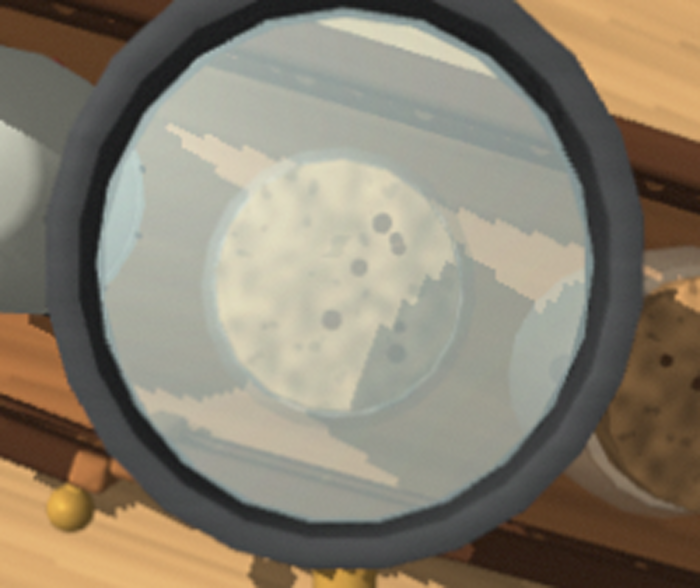

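```bash
python3 -m crank '[[[0,-0.0007,0.0013,0,0,0],[0,-0.0007,0.0013,0,0,0],[0,-0.0007,0.0013,0,0,0],[0,-0.0007,0.0013,0,0,0]]]'
python3 - <<'E'
from tilt import *
for k in range(3):
  c=r.get_calibration("wrist");s=r.sense();p,d=r.snapshot("wrist")
  print(np.round(s["tool_pos"],2),np.round(s["tcp_rot"],2),np.abs(s["qd"]).max());lens(p,d,c,s)
p,d=r.snapshot("scene");c=r.get_calibration("scene");cv2.imwrite("pics/scene7.png",p)
# ring top pts in scene
for t in("lens_center","tape_right","tape_left"):
  for x in r.landmark_of(t,"scene")[:2]:
    q=np.round(x["pixel"]).astype(int);print(t,x["conf"],q,atd(c,q,d[q[1],q[0]]).round(1),atz(c,x["pixel"],181).round(1))
e=[atd(c,(x,y),d[y,x]) for x,y in((271,229),(299,229),(285,217),(285,242))];print(np.round(e,1))
E
```

```text
time: 9.6
tool_pos: [584.7, 70.1, 178.0]
tcp_rot: [180.0, -0.0, 20.0]
ft_force: [0.6, -0.0, -1.2]
finger_gap: 15.0
[584.68  70.1  178.  ] [ 1.7996e+02 -2.0000e-02  2.0040e+01] 0.0669372767167385
n 5591 7178 std 0.66 slope deg +x -0.08 left up 0.1
circle [655.   82.9] R 48.1 z 188.1 rel along/across/z [ 70.4 -12.1  10.1]
[584.7   70.09 178.01] [ 1.7996e+02 -2.0000e-02  2.0040e+01] 0.11132854142890655
n 5601 7212 std 0.67 slope deg +x -0.03 left up 0.08
circle [654.9  82.8] R 48.1 z 188.1 rel along/across/z [ 70.3 -12.1  10.1]
[584.67  70.07 177.99] [ 1.7996e+02 -1.0000e-02  2.0040e+01] 0.10935700271920802
n 5491 7105 std 0.67 slope deg +x -0.03 left up 0.05
circle [654.6  82.8] R 48.2 z 188.1 rel along/across/z [ 70.  -12.   10.1]
lens_center 0.97 [285 231] [659.8  98.  182.2] [659.3  97.1 181. ]
tape_right 0.57 [177 201] [ 730.8 -189.9  189.8] [ 727.  -196.6  181. ]
tape_left 0.55 [328 267] [699.1 237.6 199.6] [691.2 235.5 181. ]
[[676.3  66.6 189.7]
 [639.4 126.9 187.5]
 [623.9  77.2 180.8]
 [685.8 113.  180.4]]
```

Run:
```python
from h import *
s=r.sense();print(s["tool_pos"],s["finger_gap"],s["time"],r.hand_in())
```

```text
the job is handed in; nothing more can be done
[584.69852217  70.07278268 178.00614874] 15.188992335067468 9.95 None
```

I gripped the reading lens by its handle next to the ferrule and handed in at about 10 s. It was held still above the cork of the jar nearest the gate. The gate is at the +y end with the egg timer in its bay, so that jar is the second thing from that end, probably the nutmeg (weak on the close-up).

- **Centring:** the wrist camera put the lens centre within about 1 mm of the cork at (652.6, 94.1).
- **Height:** the glass centre is at about 181 mm. The wrist depth and the TCP height when I gripped it on the table agree on this.
- **Level:** tilt measured about 0.1°.
- **Surroundings:** forces stayed at a few newtons in the readings I took. The pictures taken after I reached the jar show the jars, egg timer, cutter and gate where they were. I did not measure them again.

**Checks that disagreed:**
- The coarser scene camera put the lens about 4 mm off the cork in x and 2 mm in y. One of its pixels covers about 3 mm, so I trusted the wrist camera.
- The network's tape points did not give a reliable height: read with depth they came out 9–19 mm high. I used the stated 181 mm.
- My circle fit of the ring failed in the last views (radius 48 mm instead of 38), so the final centring rests on earlier fits and the ring edges.

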